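# Trace the glue joint of a carved panel with the stylus

## Task

Take the tracing stylus out of the tool rack and guide its tip steadily along the glue joint of the carved panel, from the square end to the rounded end, on the wood or less than a centimetre above it, slowly (a few centimetres a second, always under 10) and without touching the wood off to the side of the joint. Then put the stylus back upright in the hole it came from and let go.

Things in the scene. Friction and masses are not known exactly. Their poses are not given: they have to be found in the camera images.
- stylus_grip (a point): Middle of the stylus's handle, half-way up. Plain straight wooden cylinder, flat top, 24 mm across, 80 mm tall (not the bulbous, waisted gouge nor the mushroom-shaped palm chisel beside it). Under it a brass collar, 40 mm across, 6 mm thick, underside 46 mm below this point, rests on the rack; below that an 8 mm steel shaft 60 mm long, pointed. z up along the stylus. Loose, 85-170 g.
- stylus_tip (a point): The pointed lower end of the stylus, on its axis 106 mm below the middle of the handle; in the rack it hangs 30 mm above the bench.
- panel: Carved panel fixed flat on the bench, 265 x 130 x 36 mm: two boards glued along a straight dark joint 3.5 mm wide. Origin on its underside below the joint; z up, x along the joint. On the top face (z = 36 mm, y = 0) the joint runs from the square end, x = -130 mm, to the rounded end, x = +135 mm. Leaves stand 1 mm proud, over 25 mm aside. A small loose offcut with a joint is not it.
- rack: Fixed wooden rack: a board 100 mm (x) by 270 mm (y), top 90 mm above the bench, on two end cheeks. Origin mid-underside, z up, y along the row. Three 24 mm square holes right through the 20 mm board, at y = -80, 0, +80 mm, hold three upright tools in any order; the two others stand up to 75 mm above the board. Before and behind each (along x) is free for fingers.
Things that resemble listed ones, but are neither listed nor needed, are in the scene too. Leave any orange or pink look-alike of the part that bears stylus_grip alone.

How it is judged:
On the way, in this order (a step that is already met when the one before it is completed fails the run):
1. the stylus tip is on (or at most 15 mm above) the joint at the panel's square end (x of stylus_tip in the frame of panel between -0.15 and -0.095 m and y of stylus_tip in the frame of panel between -0.014 and 0.014 m and z of stylus_tip in the frame of panel between 0.028 and 0.051 m), for 0.2 s.
2. the tip passes along the joint, at most 14 mm to the side and 15 mm above it, checkpoint 1 of 5 (x = -72 mm on the panel) (x of stylus_tip in the frame of panel between -0.081 and -0.063 m and y of stylus_tip in the frame of panel between -0.014 and 0.014 m and z of stylus_tip in the frame of panel between 0.028 and 0.051 m), for 0.1 s.
3. the tip passes along the joint, at most 14 mm to the side and 15 mm above it, checkpoint 2 of 5 (x = -36 mm on the panel) (x of stylus_tip in the frame of panel between -0.045 and -0.027 m and y of stylus_tip in the frame of panel between -0.014 and 0.014 m and z of stylus_tip in the frame of panel between 0.028 and 0.051 m), for 0.1 s.
4. the tip passes along the joint, at most 14 mm to the side and 15 mm above it, checkpoint 3 of 5 (x = 0 mm on the panel) (x of stylus_tip in the frame of panel between -0.009 and 0.009 m and y of stylus_tip in the frame of panel between -0.014 and 0.014 m and z of stylus_tip in the frame of panel between 0.028 and 0.051 m), for 0.1 s.
5. the tip passes along the joint, at most 14 mm to the side and 15 mm above it, checkpoint 4 of 5 (x = 36 mm on the panel) (x of stylus_tip in the frame of panel between 0.027 and 0.045 m and y of stylus_tip in the frame of panel between -0.014 and 0.014 m and z of stylus_tip in the frame of panel between 0.028 and 0.051 m), for 0.1 s.
6. the tip passes along the joint, at most 14 mm to the side and 15 mm above it, checkpoint 5 of 5 (x = 72 mm on the panel) (x of stylus_tip in the frame of panel between 0.063 and 0.081 m and y of stylus_tip in the frame of panel between -0.014 and 0.014 m and z of stylus_tip in the frame of panel between 0.028 and 0.051 m), for 0.1 s.
7. the tip arrives over the joint at the panel's rounded end (x of stylus_tip in the frame of panel between 0.095 and 0.15 m and y of stylus_tip in the frame of panel between -0.014 and 0.014 m and z of stylus_tip in the frame of panel between 0.028 and 0.051 m), for 0.2 s.
At the end, for the whole second after the job is handed in: The stylus hangs upright (within 10 degrees) by its collar in the rack hole it came from (handle middle within 18 mm and tip within 22 mm of where they started) (distance of stylus_grip from where it was at the start of the episode below 0.018 m and angle between stylus_grip's own z axis and vertical below 0.175 rad and distance of stylus_tip from where it was at the start of the episode below 0.022 m); the robot touches nothing.
It fails at once if the stylus touches the panel more than 17 mm to the side of the joint (contact force between stylus and panel above 0.5 N and not (y of stylus_tip in the frame of panel between -0.017 and 0.017 m)).
It fails at once if the stylus goes faster than 0.10 m/s while its tip is low over the joint (within 15 mm of the wood, between 90 mm either side of the panel's origin) (x of stylus_tip in the frame of panel between -0.09 and 0.09 m and y of stylus_tip in the frame of panel between -0.014 and 0.014 m and z of stylus_tip in the frame of panel between 0.02 and 0.051 m and linear speed of stylus above 0.1 m/s).
It also fails if it takes over 72 s, if anything falls off the work surface, if the arm or the gripper's body presses on something with over 40 N, if the wrist force passes 120 N, or if a joint passes its speed limit or range.

## Robot

A 7-joint arm with a two-finger parallel gripper is mounted at the origin on the work surface. World frame = base frame: x ahead of the robot, y to its left, z up, the work surface at z = 0. Lengths are in m, angles in rad, forces in N, time in s.
With the tool pointing down it reaches from about 0.4 to 0.875 m from the base axis. Payload 4.4 kg.
Tool frame: the origin (TCP) lies midway between the tips of the shut fingers; the grasp point (between the pads) lies hold_point_z behind it (hold_point_z is the distance from the TCP to the grasp point, in m); z points along the fingers, y is the line along which they close (so a half turn about z gives the same grasp; the last joint's range is limited). The gripper opens to 85 mm and grips with 20 to 120 N. Pads are 22 mm wide; open, the fingers measure 114 mm over their backs; the gripper's body (76 mm by 85 mm) begins 54 mm behind the grasp point. The pads swing forward as they close: fully open they stand 13 mm farther back than shut.
Start: joints at [1.159, 0.628, 0.038, 1.517, -0.027, 0.996, -0.02], TCP at [0.22, -0.612, 0.231] pointing down, gripper open.
Joint ranges: [-3.06, 3.06], [-0.37, 2.12], [-1.25, 1.32], [0.18, 2.47], [-1.1, 4.24], [0.23, 1.98], [-2.94, 2.94]. Speed limits (rad/s): [2.57, 2.57, 3.14, 3.14, 3.14, 3.14, 3.14].

## Interface

Orientations are given as a unit quaternion [x, y, z, w].
In Python, from rig import observe, grab_frame, calibration, hand_in, cut_out, hold_point_z gives the robot as it stands. The module is installed in compiled form; this text tells all that it offers.
- The arm moves only by the shell command python3 -m handwheel 'ROWS' [FORCE]. ROWS is JSON, a list of rows, each a list of 3 entries, a list of its own where there are three numbers: the finger opening in cm, from 0 to 8.54, then the shift along the tool's x, y, z in cm, then the turn about the tool's z in rad. A call has exactly 5 rows; each row is the pose to reach, as a shift and turn from the pose commanded when the call began, along the tool's axes at that moment; what a row does not reach only later rows make up. A row lasts 1/10 s, in which the tool goes at most 50 mm and 8.59 degrees, less where a joint would pass 70% of its speed; a pose out of reach is approached as far as the arm can. A call with a gripper value outside its range is refused whole. The fingers move at their own pace and stop on an object; FORCE is the grip in N (left out, the last holds). Time passes only in rows, so rows that repeat a pose let the fingers close, or fill a call up. It gives the time, the measured TCP pose, the force, the opening and the grip force at its end, in the units of the state.
- observe(): the state, without advancing time (a new reading comes with each control period).
- grab_frame(name): name is "scene" or "top"; returns the picture (384x512x3 uint8, red, green, blue); there is no depth.
- calibration(name): a dict with "K" (3x3 intrinsics, pixels), "k1" (the pictures are not rectified: a ray, as slopes to the right and down, at radius r is drawn at 1 + k1 r^2 times it, then the intrinsics apply), "rvec" (rotation vector, rad) and "tvec" (3), from world to camera coordinates, as OpenCV has them. Camera axes: x right, y down, z forward; pixel columns grow to the right and rows downward; lengths in m; the calibration is good to about 2 mm. A picture is of the moment at which its call begins. calibration takes no time and is no camera call.
- hand_in(): hands the job in; it is judged then, once.
Trained networks look in the newest picture that a camera, given by its name, has taken for a name from the list of things; names that differ only in an ending like _2 or _b are one class to them, and where a whole thing is asked for, a point or a joint stands for the part that bears it (a point fixed in the world has none). Each returns a list of dicts, best first, with "conf" (0 to 1); they miss things now and then, are a little off and sometimes report something else, mostly with a low value. They report only what shows in the picture. A call takes as long as a camera call. They do not tell look-alikes from the thing itself.
- cut_out(camera, name): "region" (384x512 bool, what is visible of it) and "at" ([column, row] in pixels, amid what is visible of it).
The state is a dict: "time_s": time; "joints": joint angles; "joint_velocities": joint speeds; "effort": joint torques, N m; "tool_pos": TCP position; "tool_rot": TCP orientation; "ft_force": force on the tool from outside, world axes, zero at the start; "ft_torque": the same for the moment, N m; "width": finger opening in m; "finger_force": force on a finger pad.
Only numpy, scipy, OpenCV 4.12 (cv2) and the standard library are available. Lean on these libraries where they do the work, as an engineer would, in place of code of your own. Each camera call takes 0.05 s, during which the arm holds its last target. There are 200 camera calls.

## Working session

There is one attempt and no reset: what is moved stays moved. The work goes in short steps, Python scripts to look and compute and a shell command to move; the robot and the scene stay as the last step left them, time stands still between calls to the robot, and variables do not carry over. Pictures are saved under pics/ and viewed, at most 10 in all, crops included, and the job is handed in when it is done.

```bash
mkdir -p pics; cat > h.py <<'E'
import numpy as np,cv2
from rig import *
def px2w(cam,uv,z):
    c=calibration(cam);K=np.array(c["K"]);R=cv2.Rodrigues(np.array(c["rvec"],float))[0];t=np.array(c["tvec"],float).ravel()
    p=cv2.undistortPoints(np.array(uv,float).reshape(-1,1,2),K,np.array([c["k1"],0,0,0.])).reshape(-1,2)
    d=np.c_[p,np.ones(len(p))]@R; o=-R.T@t
    return o+d*((z-o[2])/d[:,2])[:,None]
def w2px(cam,X):
    c=calibration(cam)
    return cv2.projectPoints(np.array(X,float).reshape(-1,1,3),np.array(c["rvec"],float),np.array(c["tvec"],float),np.array(c["K"]),np.array([c["k1"],0,0,0.]))[0].reshape(-1,2)
E
python3 - <<'E'
from h import *
for n in ("scene","top"):
    f=grab_frame(n);cv2.imwrite(f"pics/{n}0.png",cv2.resize(f[:,:,::-1],(800,600)))
    for k in ("stylus_grip","panel","rack"):
        print(n,k,[(round(d["conf"],2),np.round(d["at"],1),int(d["region"].sum())) for d in cut_out(n,k)])
    c=calibration(n);R=cv2.Rodrigues(np.array(c["rvec"],float))[0];print(-R.T@np.array(c["tvec"]).ravel())
s=observe();print(s["time_s"],s["tool_pos"],s["tool_rot"],s["width"],hold_point_z)
E
```

```text
scene stylus_grip [(0.9, array([227.3, 305.9]), 618), (0.89, array([159.1, 216.7]), 470), (0.74, array([198.4, 237.3]), 515)]
scene panel [(0.76, array([324.8, 180.7]), 5020)]
scene rack [(0.57, array([195.1, 254.7]), 5398)]
[ 0.94625607 -0.410612    0.80252743]
top stylus_grip [(0.94, array([368.5, 259.8]), 490), (0.78, array([383.3, 123.2]), 582), (0.72, array([362.3, 192. ]), 480)]
top panel [(0.65, array([163.3, 196.8]), 9061)]
top rack [(0.69, array([351.7, 195.2]), 6855)]
[0.37459857 0.01421542 0.88008984]
0.4 [ 0.22028433 -0.61143417  0.23115308] [ 9.85095281e-01  1.72009480e-01 -1.59220469e-05 -1.63294881e-04] 0.08534747335780649 0.0187
```

View pics/top0.png

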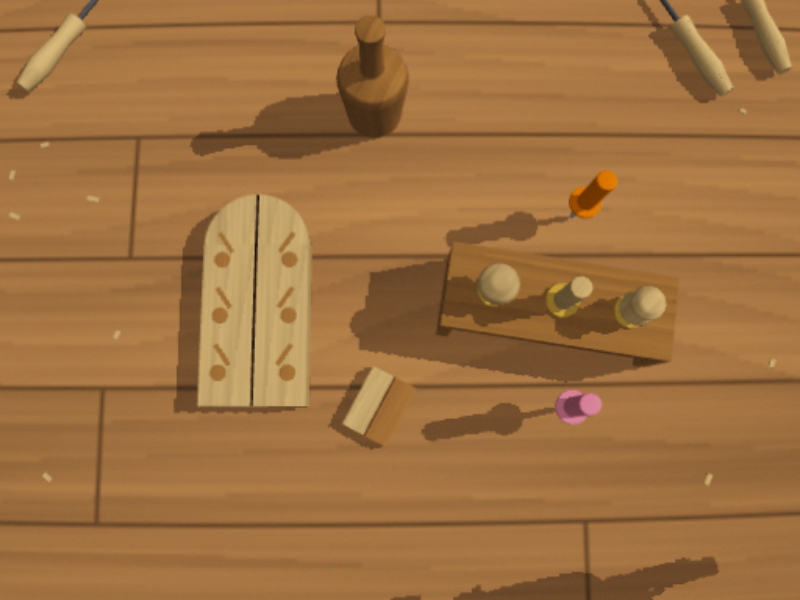

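View pics/scene0.png

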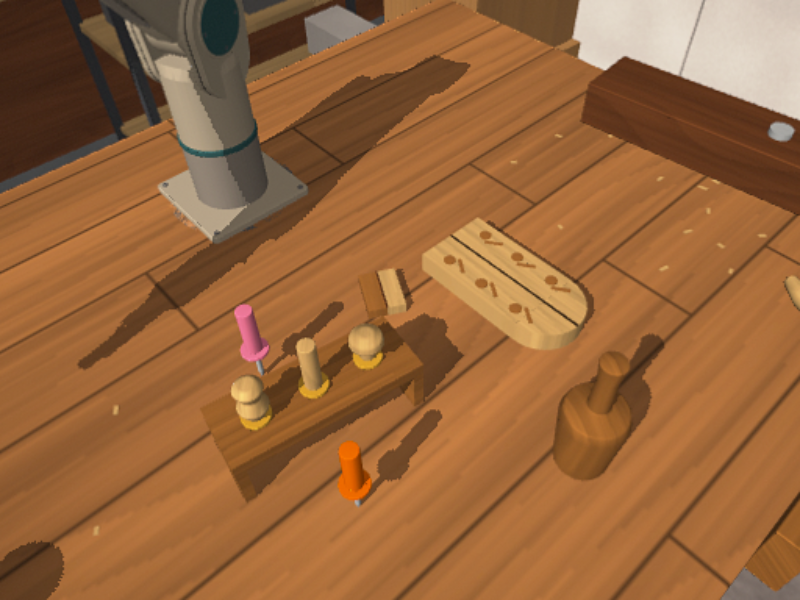

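The top view has five candidates, in 800x600 pixels. The bulbous gouge is at (640,305), the straight cylinder at (570,295), the mushroom chisel at (498,285), orange at (595,195) and pink at (580,405). The plain cylinder in the middle hole fits the stylus description. The panel is at (255,300), with its rounded end up (away from the robot), and the offcut is at (380,405). I'll confirm with a crop and measure.

```bash
python3 - <<'E'
from h import *
f=grab_frame("top");g=grab_frame("scene")
T=cv2.resize(f[150:240,275:440,::-1],None,fx=4.8,fy=4.8,interpolation=cv2.INTER_CUBIC)[:300*2//2+130]
cv2.imwrite("pics/crop1.png",np.vstack([T[:300] if 0 else cv2.resize(T,(560,300)),cv2.resize(g[200:280,125:275,::-1],(560,300),interpolation=cv2.INTER_CUBIC)]))
m=[d for d in cut_out("top","panel")][0]["region"]
# joint: dark pixels inside eroded panel
gray=f.mean(2); 
pts=[]
for r in range(128,258):
    c=np.arange(155,172); w=np.clip(110-gray[r,155:172],0,None)
    if w.sum()>20: pts.append((( c*w).sum()/w.sum(),r))
P=px2w("top",pts,0.036); print(len(P),P[0],P[-1])
v=cv2.fitLine(P[:,:2].astype(np.float32),cv2.DIST_HUBER,0,.01,.01).ravel();print("joint dir,pt",v)
d=v[:2]*np.sign(v[0]); print("yaw",np.arctan2(d[1],d[0]))
ys,xs=np.nonzero(m);C=px2w("top",np.c_[xs,ys],0.036)[:,:2]
s=(C-v[2:])@d;print("extent ends",v[2:]+d*s.min(),v[2:]+d*s.max(),s.max()-s.min())
print("handle collar/top from top:",px2w("top",[[564*.64,300*.64]],.093),px2w("top",[[581*.64,286*.64]],.176))
print("scene:",px2w("scene",[[314*.64,386*.64]],.093),px2w("scene",[[306*.64,344*.64]],.176))
for n,z in(("top",.09),):
  print("rack corners",px2w(n,np.array([[453,243],[679,278],[671,361],[442,327]])*.64,z))
E
```

```text
130 [0.64905888 0.18082306 0.036     ] [0.39727293 0.18165715 0.036     ]
joint dir,pt [ 0.9999935  -0.00360266  0.52105546  0.18138313]
yaw -0.0036026721
extent ends [0.39161228 0.18184948] [0.65739207 0.18089195] 0.2657815248590142
handle collar/top from top: [[ 0.50848974 -0.18675862  0.093     ]] [[ 0.5089679  -0.18417733  0.176     ]]
scene: [[ 0.51127371 -0.18351395  0.093     ]] [[ 0.50840133 -0.18077673  0.176     ]]
rack corners [[ 0.5775221  -0.06014089  0.09      ]
 [ 0.53425425 -0.32645522  0.09      ]
 [ 0.43673902 -0.3092762   0.09      ]
 [ 0.4787292  -0.04527129  0.09      ]]
```

View pics/crop1.png

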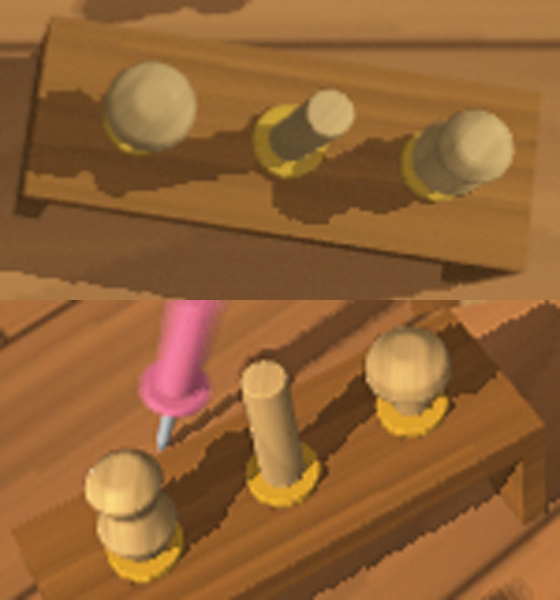

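The crop confirms it: the straight, flat-topped cylinder in the middle hole is the stylus, with its axis at about (0.508, -0.183). The gouge and the mushroom chisel stand on either side of it. The joint runs along world x at y≈0.181, with x from 0.392 to 0.657. Both ends are within reach.

```bash

python3 -m handwheel '[[8.54,[2.8,-2,0],0],[8.54,[5.6,-4,0],0],[8.54,[8.4,-6,0],0],[8.54,[11.2,-8,0],0],[8.54,[14,-10,0],0]]' 40
python3 -m handwheel '[[8.54,[2.8,-2,0],0],[8.54,[5.6,-4,0],0],[8.54,[8.4,-6,0],0],[8.54,[11.2,-8,0],0],[8.54,[14,-10,0],0]]'
python3 -m handwheel '[[8.54,[2.7,-2.1,0],0],[8.54,[5.4,-4.2,0],0],[8.54,[8.1,-6.3,0],0],[8.54,[10.8,-8.4,0],0],[8.54,[13.6,-10.5,0],0]]'
python3 -m handwheel '[[8.54,[0,0,0],-0.13],[8.54,[0,0,0],-0.26],[8.54,[0,0,0],-0.39],[8.54,[0,0,0],-0.52],[8.54,[0,0,0],-0.65]]'
python3 -m handwheel '[[8.54,[0,0,0],-0.12],[8.54,[0,0,0],-0.24],[8.54,[0,0,0],-0.36],[8.54,[0,0,0],-0.41],[8.54,[0,0,0],-0.41]]'
cat >> h.py <<'E'
def pose():
    s=observe();x,y,z,w=s["tool_rot"];psi=2*np.arctan2(y,x)
    return s,np.array(s["tool_pos"]),psi
def go(tx,ty,tz):
    s,p,psi=pose();d=np.array([tx,ty,tz])-p
    c,k=np.cos(psi),np.sin(psi)
    print("t",round(s["time_s"],2),"p",p.round(4),"psi",round(psi,3),"w",round(s["width"],4),"F",np.round(s["ft_force"],1),"ff",s["finger_force"])
    print("tool shift cm",np.round(100*np.array([c*d[0]+k*d[1],k*d[0]-c*d[1],-d[2]]),2))
E
python3 -c "
from h import *
go(.508,-.183,.118)"
```

```text
time_s: 1.05
tool_pos: [0.3189, -0.4689, 0.2315]
tool_rot: [0.985, 0.172, 0.0, 0.0]
ft_force: [0.3, -0.3, -0.1]
width: 0.0854
finger_force: 0.0
time_s: 1.55
tool_pos: [0.4168, -0.3273, 0.2316]
tool_rot: [0.985, 0.172, 0.0, 0.0]
ft_force: [0.7, -0.7, -0.3]
width: 0.0855
finger_force: 0.0
time_s: 2.05
tool_pos: [0.509, -0.1825, 0.2316]
tool_rot: [0.985, 0.172, 0.0, 0.0]
ft_force: [0.8, -0.1, 0.3]
width: 0.0855
finger_force: 0.0
time_s: 2.55
tool_pos: [0.5084, -0.1836, 0.2315]
tool_rot: [0.877, 0.48, 0.0, 0.0]
ft_force: [0.5, -0.5, -0.6]
width: 0.0855
finger_force: 0.0
time_s: 3.05
tool_pos: [0.5084, -0.1838, 0.2314]
tool_rot: [0.763, 0.646, 0.0, 0.0]
ft_force: [-0.6, -0.1, -0.9]
width: 0.0855
finger_force: 0.0
t 3.05 p [ 0.5084 -0.1838  0.2314] psi 1.406 w 0.0855 F [-0.6 -0.1 -0.9] ff 0.0
tool shift cm [ 0.07 -0.05 11.34]
```

```bash

python3 -m handwheel '[[8.54,[0,0,2],0],[8.54,[0,0,4],0],[8.54,[0,0,6],0],[8.54,[0,0,8],0],[8.54,[0,0,9],0]]'
python3 -m handwheel '[[8.54,[0,0,0.8],0],[8.54,[0,0,1.6],0],[8.54,[0,0,2.1],0],[8.54,[0,0,2.3],0],[8.54,[0,0,2.3],0]]'
python3 - <<'E'
from h import *
go(.508,-.183,.118)
v=[]
for n,(a,b,c,d) in (("top",(140,250,290,440)),("scene",(170,280,120,280))):
    v.append(cv2.resize(grab_frame(n)[a:b,c:d,::-1],(560,290)))
cv2.imwrite("pics/pre.png",np.vstack(v))
E
```

```text
time_s: 3.55
tool_pos: [0.5075, -0.1834, 0.1399]
tool_rot: [0.763, 0.646, -0.001, -0.001]
ft_force: [0.6, 0.3, -0.2]
width: 0.0856
finger_force: 0.0
time_s: 4.05
tool_pos: [0.5085, -0.1837, 0.1184]
tool_rot: [0.763, 0.646, 0.0, 0.0]
ft_force: [-0.7, -0.6, 0.6]
width: 0.0854
finger_force: 0.0
t 4.05 p [ 0.5085 -0.1837  0.1184] psi 1.406 w 0.0854 F [-0.7 -0.6  0.6] ff 0.0
tool shift cm [ 0.06 -0.06  0.04]
```

View pics/pre.png

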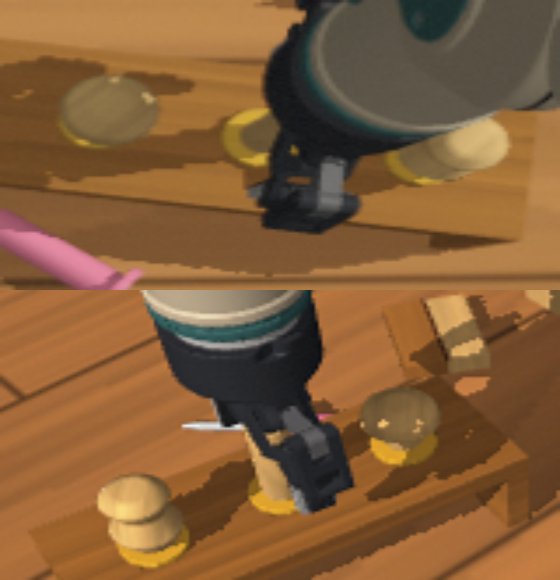

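The fingers straddle the middle cylinder front and back, at the crop's (275,160) in the top half. The pink look-alike now lies on the bench at lower left, well away from the fingers, and I felt no contact. Closing now.

```bash

python3 -m handwheel '[[4,[0,0,0],0],[3,[0,0,0],0],[1.5,[0,0,0],0],[1.5,[0,0,0],0],[1.5,[0,0,0],0]]' 60
python3 -m handwheel '[[1.5,[0,0,0],0],[1.5,[0,0,0],0],[1.5,[0,0,0],0],[1.5,[0,0,0],0],[1.5,[0,0,0],0]]'
python3 -m handwheel '[[1.5,[0,0,-0.5],0],[1.5,[0,0,-1.5],0],[1.5,[0,0,-3],0],[1.5,[0,0,-4.5],0],[1.5,[0,0,-6],0]]'
python3 -m handwheel '[[1.5,[0,0,-2],0],[1.5,[0,0,-4.5],0],[1.5,[0,0,-7],0],[1.5,[0,0,-9.5],0],[1.5,[0,0,-10],0]]'
python3 - <<'E'
from h import *
go(.40,.1814,.20)
cv2.imwrite("pics/lift.png",np.hstack([grab_frame("scene")[60:320,80:340,::-1],grab_frame("top")[60:320,220:480,::-1]]))
E
```

```text
time_s: 4.65
tool_pos: [0.5082, -0.1836, 0.1185]
tool_rot: [0.763, 0.646, -0.0, -0.0]
ft_force: [-0.4, 0.4, 1.4]
width: 0.0226
finger_force: 58.5
time_s: 5.15
tool_pos: [0.5082, -0.1836, 0.1184]
tool_rot: [0.763, 0.646, -0.0, -0.0]
ft_force: [-2.0, -1.2, 4.2]
width: 0.0227
finger_force: 58.7
time_s: 5.65
tool_pos: [0.5085, -0.1836, 0.1794]
tool_rot: [0.763, 0.646, 0.0, 0.0]
ft_force: [0.7, 0.3, -1.1]
width: 0.0227
finger_force: 58.7
time_s: 6.15
tool_pos: [0.5101, -0.1839, 0.2816]
tool_rot: [0.763, 0.646, 0.002, 0.003]
ft_force: [0.6, -0.2, -2.6]
width: 0.0231
finger_force: 58.8
t 6.15 p [ 0.5101 -0.1839  0.2816] psi 1.406 w 0.0231 F [ 0.6 -0.2 -2.6] ff 58.78327667713165
tool shift cm [ 34.23 -16.87   8.16]
```

View pics/lift.png

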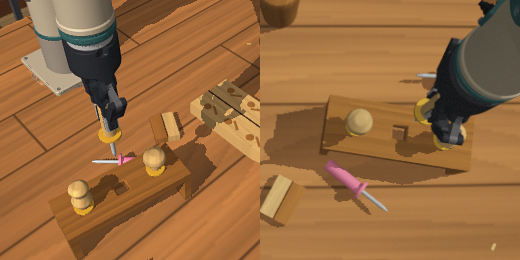

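The stylus is lifted and hangs straight down from the fingers (collar at (108,135), shaft below it). The middle hole is empty at (402,130) in the right half. Next I align the tool with the world axes and carry the stylus above the square end.

```bash

python3 -m handwheel '[[1.5,[0,0,0],-0.05],[1.5,[0,0,0],-0.1],[1.5,[0,0,0],-0.15],[1.5,[0,0,0],-0.165],[1.5,[0,0,0],-0.165]]'
python3 -m handwheel '[[1.5,[2,-0.5,0],0],[1.5,[4.5,-1.2,0],0],[1.5,[7,-1.9,0],0],[1.5,[9.5,-2.6,0],0],[1.5,[12,-3.4,0],0]]'
python3 -m handwheel '[[1.5,[2.5,-0.7,0],0],[1.5,[5,-1.4,0],0],[1.5,[7.5,-2.1,0],0],[1.5,[10,-2.8,0],0],[1.5,[12.5,-3.5,0],0]]'
python3 -m handwheel '[[1.5,[2.5,-0.7,0],0],[1.5,[5,-1.4,0],0],[1.5,[7.5,-2.1,0],0],[1.5,[10,-2.8,0],0],[1.5,[12,-3.3,0],0]]'
python3 -m handwheel '[[1.5,[0,0,2],0],[1.5,[0,0,4],0],[1.5,[0,0,6],0],[1.5,[0,0,8],0],[1.5,[0,0,8],0]]'
python3 - <<'E'
from h import *
go(.405,.1814,.127)
_,p,psi=pose()
f=grab_frame("scene");g=grab_frame("top")
tip=p+[0,0,-.0884];print("predicted tip",tip,w2px("scene",tip),w2px("top",tip))
u,v=w2px("scene",tip)[0].astype(int)
cv2.imwrite("pics/tip1.png",cv2.resize(f[v-70:v+50,u-80:u+80,::-1],(800,600),interpolation=cv2.INTER_CUBIC));print(u,v)
E
```

```text
time_s: 6.75
tool_pos: [0.5077, -0.1835, 0.2772]
tool_rot: [0.707, 0.707, -0.0, -0.001]
ft_force: [-0.2, -0.0, -1.4]
width: 0.023
finger_force: 58.7
time_s: 7.25
tool_pos: [0.4738, -0.0626, 0.2779]
tool_rot: [0.707, 0.707, -0.0, -0.0]
ft_force: [0.0, -0.2, -1.5]
width: 0.0226
finger_force: 58.8
time_s: 7.75
tool_pos: [0.4387, 0.0623, 0.278]
tool_rot: [0.707, 0.707, -0.0, -0.0]
ft_force: [-0.2, 0.2, -2.3]
width: 0.0226
finger_force: 58.8
time_s: 8.25
tool_pos: [0.4055, 0.1828, 0.2781]
tool_rot: [0.707, 0.707, -0.0, -0.0]
ft_force: [0.0, 0.1, -1.2]
width: 0.023
finger_force: 58.8
time_s: 8.75
tool_pos: [0.4045, 0.1804, 0.1962]
tool_rot: [0.707, 0.707, -0.003, -0.001]
ft_force: [0.2, -0.5, -1.1]
width: 0.0227
finger_force: 58.8
t 8.75 p [0.4045 0.1804 0.1962] psi 1.57 w 0.0227 F [ 0.2 -0.5 -1.1] ff 58.84191870689392
tool shift cm [0.1  0.05 6.92]
predicted tip [0.40453642 0.18043619 0.10778795] [[291.27395683 132.16120716]] [[153.21096921 251.64368086]]
291 132
```

View pics/tip1.png

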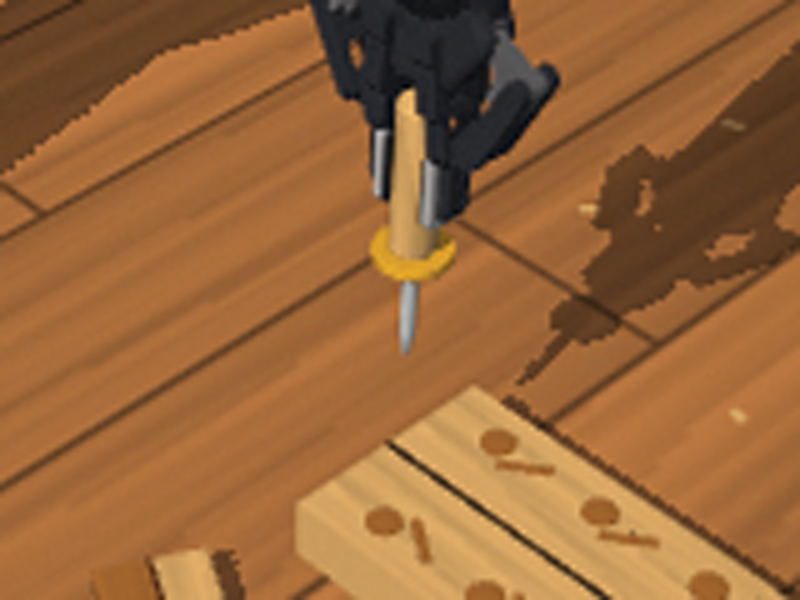

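The tip is at crop (405,353), within a pixel of the predicted (401,352), so the stylus is upright and unslipped. I'll descend to about 4 mm above the joint.

```bash

python3 -m handwheel '[[1.5,[0,0,1.5],0],[1.5,[0,0,3],0],[1.5,[0,0,4.2],0],[1.5,[0,0,5],0],[1.5,[0,0,5.5],0]]'
python3 -m handwheel '[[1.5,[0,0,0.4],0],[1.5,[0,0,0.8],0],[1.5,[0,0,1.2],0],[1.5,[0,0,1.2],0],[1.5,[0,0,1.2],0]]'
python3 - <<'E'
from h import *
go(.405,.1818,.1284)
_,p,psi=pose()
f=grab_frame("scene")
tip=p+[0,0,-.0884];a=w2px("scene",tip)[0];print(a,"joint below",w2px("scene",[tip[0],tip[1],.036]))
u,v=a.astype(int)
cv2.imwrite("pics/tip2.png",cv2.resize(f[v-45:v+45,u-60:u+60,::-1],(800,600),interpolation=cv2.INTER_CUBIC));print(u,v)
E
```

```text
time_s: 9.35
tool_pos: [0.4069, 0.1817, 0.1435]
tool_rot: [0.707, 0.707, 0.001, 0.0]
ft_force: [-0.1, 0.2, -0.9]
width: 0.0225
finger_force: 58.9
time_s: 9.85
tool_pos: [0.4064, 0.1815, 0.1313]
tool_rot: [0.707, 0.707, 0.0, 0.0]
ft_force: [-0.3, -1.1, -0.9]
width: 0.0226
finger_force: 58.9
t 9.85 p [0.4064 0.1815 0.1313] psi 1.571 w 0.0226 F [-0.3 -1.1 -0.9] ff 58.90336453914642
tool shift cm [ 0.03 -0.14  0.29]
[291.05761973 151.48330783] joint below [[290.95118043 153.43339193]]
291 151
```

View pics/tip2.png

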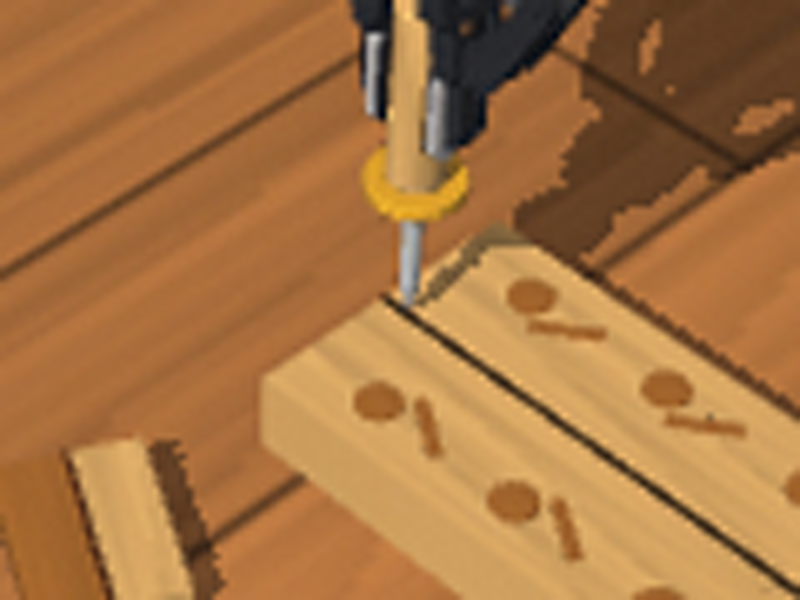

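The tip, at (410,303), sits right over the joint near its square end. I'll lower it 3 mm more and trace at 4 cm/s.

```bash

python3 -m handwheel '[[1.5,[0,0,0.1],0],[1.5,[0,0,0.2],0],[1.5,[0,0,0.3],0],[1.5,[0,0,0.3],0],[1.5,[0,0,0.3],0]]'
python3 -m handwheel '[[1.5,[0,0.2,0],0],[1.5,[0,0.6,0],0],[1.5,[0,1,0],0],[1.5,[0,1.4,0],0],[1.5,[0,1.8,0],0]]' | head -4
python3 -m handwheel '[[1.5,[0,0.4,0],0],[1.5,[0,0.8,0],0],[1.5,[0,1.2,0],0],[1.5,[0,1.6,0],0],[1.5,[0,2,0],0]]' | head -4
python3 -m handwheel '[[1.5,[0,0.4,0],0],[1.5,[0,0.8,0],0],[1.5,[0,1.2,0],0],[1.5,[0,1.6,0],0],[1.5,[0,2,0],0]]' | head -4
python3 -m handwheel '[[1.5,[0,0.4,0],0],[1.5,[0,0.8,0],0],[1.5,[0,1.2,0],0],[1.5,[0,1.6,0],0],[1.5,[0,2,0],0]]' | head -4
python3 - <<'E'
from h import *
_,p,psi=pose();go(.6416,.1809,.128)
f=grab_frame("scene")
u,v=w2px("scene",p+[0,0,-.0884])[0].astype(int);print(u,v)
cv2.imwrite("pics/tip3.png",cv2.resize(f[v-45:v+45,u-60:u+60,::-1],(800,600),interpolation=cv2.INTER_CUBIC))
E
```

```text
time_s: 10.4
tool_pos: [0.4064, 0.1814, 0.1283]
tool_rot: [0.707, 0.707, -0.0, 0.0]
ft_force: [-0.6, -0.5, -1.0]
width: 0.0228
finger_force: 58.9
time_s: 10.9
tool_pos: [0.4249, 0.1814, 0.1283]
tool_rot: [0.707, 0.707, 0.0, 0.0]
ft_force: [0.2, 0.3, -0.7]
time_s: 11.4
tool_pos: [0.4447, 0.1814, 0.1283]
tool_rot: [0.707, 0.707, -0.0, -0.0]
ft_force: [-0.3, -0.2, -1.7]
time_s: 11.9
tool_pos: [0.4647, 0.1814, 0.1283]
tool_rot: [0.707, 0.707, -0.0, -0.0]
ft_force: [-0.7, 0.9, -1.3]
time_s: 12.4
tool_pos: [0.4847, 0.1814, 0.1283]
tool_rot: [0.707, 0.707, 0.0, 0.0]
ft_force: [0.2, 0.1, -1.6]
t 12.4 p [0.4847 0.1814 0.1283] psi 1.571 w 0.0225 F [ 0.2  0.1 -1.6] ff 58.903151750564575
tool shift cm [-0.05 15.69  0.03]
313 168
```

View pics/tip3.png

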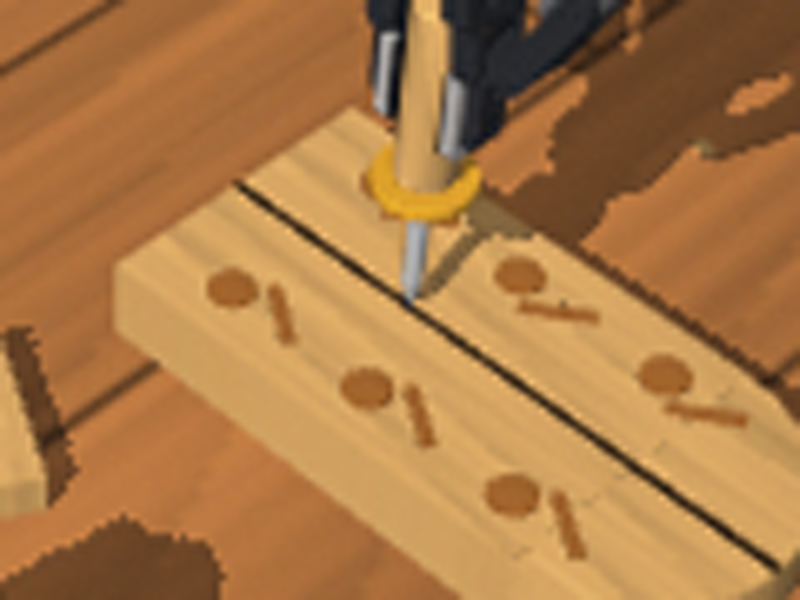

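The tip, at (412,300), is right on the joint, so I continue to the rounded end.

```bash

python3 -m handwheel '[[1.5,[0,0.4,0],0],[1.5,[0,0.8,0],0],[1.5,[0,1.2,0],0],[1.5,[0,1.6,0],0],[1.5,[0,2,0],0]]' | sed -n 2p
python3 -m handwheel '[[1.5,[0,0.4,0],0],[1.5,[0,0.8,0],0],[1.5,[0,1.2,0],0],[1.5,[0,1.6,0],0],[1.5,[0,2,0],0]]' | sed -n 2p
python3 -m handwheel '[[1.5,[0,0.4,0],0],[1.5,[0,0.8,0],0],[1.5,[0,1.2,0],0],[1.5,[0,1.6,0],0],[1.5,[0,2,0],0]]' | sed -n 2p
python3 -m handwheel '[[1.5,[0,0.4,0],0],[1.5,[0,0.8,0],0],[1.5,[0,1.2,0],0],[1.5,[0,1.6,0],0],[1.5,[0,2,0],0]]' | sed -n 2p
python3 -m handwheel '[[1.5,[0,0.4,0],0],[1.5,[0,0.8,0],0],[1.5,[0,1.2,0],0],[1.5,[0,1.6,0],0],[1.5,[0,2,0],0]]' | sed -n 2p
python3 -m handwheel '[[1.5,[0,0.4,0],0],[1.5,[0,0.8,0],0],[1.5,[0,1.2,0],0],[1.5,[0,1.6,0],0],[1.5,[0,2,0],0]]' | sed -n 2p
python3 -m handwheel '[[1.5,[0,0.4,0],0],[1.5,[0,0.8,0],0],[1.5,[0,1.2,0],0],[1.5,[0,1.6,0],0],[1.5,[0,2,0],0]]' | sed -n 2p
python3 -m handwheel '[[1.5,[0,0.4,0],0],[1.5,[0,0.8,0],0],[1.5,[0,1.2,0],0],[1.5,[0,1.6,0],0],[1.5,[0,2,0],0]]' | sed -n 2p
python3 -m handwheel '[[1.5,[0,0,0],0],[1.5,[0,0,0],0],[1.5,[0,0,0],0],[1.5,[0,0,0],0],[1.5,[0,0,0],0]]'
python3 - <<'E'
from h import *
_,p,psi=pose();go(.508,-.1836,.28)
f=grab_frame("scene")
u,v=w2px("scene",p+[0,0,-.0884])[0].astype(int);print(u,v)
cv2.imwrite("pics/tip4.png",cv2.resize(f[v-45:v+45,u-60:u+60,::-1],(640,480),interpolation=cv2.INTER_CUBIC))
E
```

```text
tool_pos: [0.5047, 0.1814, 0.1283]
tool_pos: [0.5247, 0.1814, 0.1283]
tool_pos: [0.5447, 0.1814, 0.1283]
tool_pos: [0.5647, 0.1814, 0.1283]
tool_pos: [0.5847, 0.1814, 0.1283]
tool_pos: [0.6047, 0.1814, 0.1283]
tool_pos: [0.6247, 0.1814, 0.1283]
tool_pos: [0.6447, 0.1814, 0.1283]
time_s: 16.95
tool_pos: [0.6442, 0.1815, 0.1284]
tool_rot: [0.707, 0.707, -0.0, -0.0]
ft_force: [0.6, 0.3, -1.7]
width: 0.0225
finger_force: 58.9
t 16.95 p [0.6442 0.1815 0.1284] psi 1.571 w 0.0225 F [ 0.6  0.3 -1.7] ff 58.90790104866028
tool shift cm [-36.5  -13.63 -15.16]
364 203
```

View pics/tip4.png

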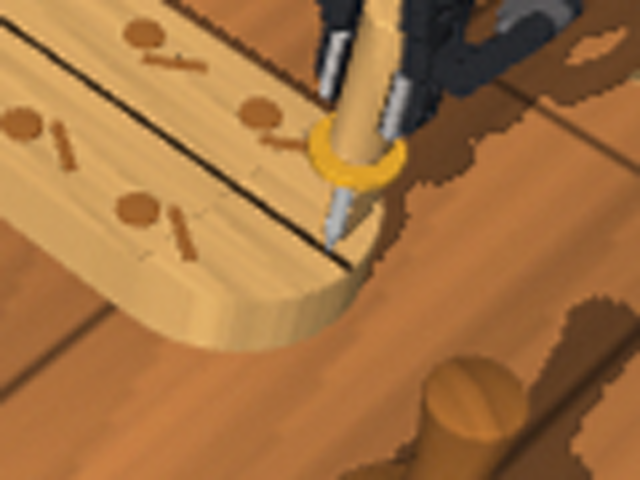

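The tip, at (330,243), is over the joint near its rounded end (which is at (350,268)). Now I lift and return over the hole.

```bash

python3 -m handwheel '[[1.5,[0,0,-1],0],[1.5,[0,0,-3],0],[1.5,[0,0,-6],0],[1.5,[0,0,-9],0],[1.5,[0,0,-11],0]]' | sed -n 2p
python3 -m handwheel '[[1.5,[0,0,-2],0],[1.5,[0,0,-4],0],[1.5,[0,0,-5],0],[1.5,[0,0,-5],0],[1.5,[0,0,-5],0]]' | sed -n 2p
python3 -m handwheel '[[1.5,[-2.3,-0.8,0],0],[1.5,[-4.6,-1.7,0],0],[1.5,[-7,-2.6,0],0],[1.5,[-9.5,-3.5,0],0],[1.5,[-12,-4.5,0],0]]' | sed -n 2p
python3 -m handwheel '[[1.5,[-2.5,-0.9,0],0],[1.5,[-5,-1.8,0],0],[1.5,[-7.5,-2.7,0],0],[1.5,[-10,-3.6,0],0],[1.5,[-12.5,-4.6,0],0]]' | sed -n 2p
python3 -m handwheel '[[1.5,[-2.5,-1,0],0],[1.5,[-5,-2,0],0],[1.5,[-7.5,-3,0],0],[1.5,[-10,-4,0],0],[1.5,[-12,-4.5,0],0]]' | sed -n 2p
python3 -m handwheel '[[1.5,[0,0,0],0.05],[1.5,[0,0,0],0.1],[1.5,[0,0,0],0.15],[1.5,[0,0,0],0.165],[1.5,[0,0,0],0.165]]' | sed -n 2p
python3 - <<'E'
from h import *
go(.5082,-.1836,.1184)
E
```

```text
tool_pos: [0.6452, 0.182, 0.2417]
tool_pos: [0.644, 0.1812, 0.2878]
tool_pos: [0.5982, 0.0602, 0.2868]
tool_pos: [0.5522, -0.0646, 0.287]
tool_pos: [0.5064, -0.1853, 0.287]
tool_pos: [0.5079, -0.1834, 0.2875]
t 20.0 p [ 0.5079 -0.1834  0.2875] psi 1.407 w 0.0224 F [ 0.3 -0.6 -1. ] ff 59.000712633132935
tool shift cm [-1.000e-02  4.000e-02  1.691e+01]
```

```bash

python3 -m handwheel '[[1.5,[0,0,2],0],[1.5,[0,0,4],0],[1.5,[0,0,6],0],[1.5,[0,0,8],0],[1.5,[0,0,9],0]]'
python3 -m handwheel '[[1.5,[0,0,0.8],0],[1.5,[0,0,1.6],0],[1.5,[0,0,2.4],0],[1.5,[0,0,3.2],0],[1.5,[0,0,4],0]]'
python3 -m handwheel '[[1.5,[0,0,0.8],0],[1.5,[0,0,1.6],0],[1.5,[0,0,2.4],0],[1.5,[0,0,3],0],[1.5,[0,0,3.5],0]]'
python3 -c "
from h import *
go(.5082,-.1836,.1184)"
```

```text
time_s: 20.5
tool_pos: [0.5072, -0.1833, 0.1965]
tool_rot: [0.763, 0.647, -0.001, -0.001]
ft_force: [-0.3, 0.0, -0.4]
width: 0.0225
finger_force: 59.0
time_s: 21.0
tool_pos: [0.5086, -0.1837, 0.158]
tool_rot: [0.763, 0.646, 0.0, 0.0]
ft_force: [-0.2, -0.7, -2.3]
width: 0.0229
finger_force: 59.0
time_s: 21.5
tool_pos: [0.5083, -0.1836, 0.1227]
tool_rot: [0.763, 0.646, -0.0, -0.0]
ft_force: [-0.4, 1.4, -1.5]
width: 0.0228
finger_force: 59.0
t 21.5 p [ 0.5083 -0.1836  0.1227] psi 1.406 w 0.0228 F [-0.4  1.4 -1.5] ff 59.01143789291382
tool shift cm [-0.   -0.01  0.43]
```

Next: seat the collar, open gently, and rise straight up.

```bash

python3 -m handwheel '[[1.5,[0,0,0.2],0],[1.5,[0,0,0.35],0],[1.5,[0,0,0.4],0],[1.5,[0,0,0.4],0],[1.5,[0,0,0.4],0]]'
python3 -m handwheel '[[2.6,[0,0,0],0],[3,[0,0,0],0],[4,[0,0,0],0],[6,[0,0,0],0],[8.54,[0,0,0],0]]'
python3 -m handwheel '[[8.54,[0,0,0],0],[8.54,[0,0,0],0],[8.54,[0,0,0],0],[8.54,[0,0,0],0],[8.54,[0,0,0],0]]'
python3 -m handwheel '[[8.54,[0,0,-1],0],[8.54,[0,0,-3],0],[8.54,[0,0,-6],0],[8.54,[0,0,-9],0],[8.54,[0,0,-11],0]]'
python3 -m handwheel '[[8.54,[-2,0,-2],0],[8.54,[-5,0,-3],0],[8.54,[-8,0,-4],0],[8.54,[-11,0,-4],0],[8.54,[-14,0,-4],0]]'
python3 - <<'E'
from h import *
v=[cv2.resize(grab_frame(n)[a:b,c:d,::-1],(560,290)) for n,(a,b,c,d) in (("top",(140,250,290,440)),("scene",(170,280,120,280)))]
cv2.imwrite("pics/end.png",np.vstack(v))
E
```

```text
time_s: 22.0
tool_pos: [0.5085, -0.1836, 0.1196]
tool_rot: [0.763, 0.646, 0.0, 0.0]
ft_force: [0.8, 0.3, -2.3]
width: 0.0229
finger_force: 59.0
time_s: 22.5
tool_pos: [0.5084, -0.1836, 0.1194]
tool_rot: [0.763, 0.646, 0.0, 0.0]
ft_force: [0.0, -0.5, -0.7]
width: 0.0677
finger_force: 0.0
time_s: 23.0
tool_pos: [0.5084, -0.1836, 0.1193]
tool_rot: [0.763, 0.646, 0.0, 0.0]
ft_force: [0.6, 0.4, 0.5]
width: 0.0856
finger_force: 0.0
time_s: 23.5
tool_pos: [0.5092, -0.1836, 0.2322]
tool_rot: [0.763, 0.646, 0.001, 0.001]
ft_force: [0.3, 0.4, -0.4]
width: 0.0855
finger_force: 0.0
time_s: 24.0
tool_pos: [0.4852, -0.3228, 0.2707]
tool_rot: [0.763, 0.646, 0.0, 0.001]
ft_force: [0.2, -0.2, -0.1]
width: 0.0859
finger_force: 0.0
```

View pics/end.png

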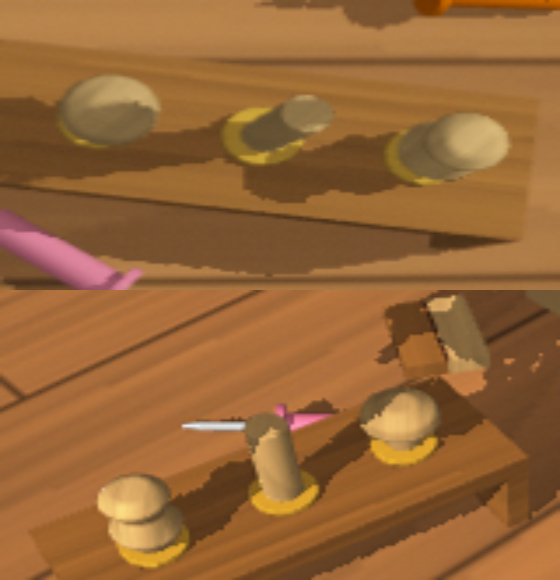

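The stylus stands upright in its hole, with the collar seated at (262,135), and the arm is clear. The orange look-alike has also toppled, although the arm never went near it, so both look-alikes fell on their own.

```bash
python3 -c "
from rig import *
print(hand_in())"
```

```text
the job is handed in; nothing more can be done
None
```

I traced the joint from the square end to the rounded end at about 4 cm/s, with the tip about 4 mm above the wood, put the stylus back upright in its own hole, released it and handed the job in at about 24 s; the hand-in returned no verdict.

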